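Roll a shaft blank into a V-block and push it up to the end stop

ROBOT

A 7-joint arm with a two-finger parallel gripper is mounted at the origin on the work surface; the furniture and walls round the work are solid. World frame = base frame: x ahead of the robot, y to its left, z up, the work surface at z = 0. Lengths are in m, angles in rad, forces in N, time in s.
With the tool pointing down it reaches from about 0.35 to 0.9 m from the base axis. Payload 19.9 kg.
Tool frame: the origin (TCP) lies on the centre line of the jaws, within the pads' length; the fingertips stand 14 mm ahead of it and the grasp point (between the pads) lies 5 mm behind it; z points along the fingers, y is the line along which they close (so a half turn about z gives the same grasp; the last joint's range is limited). The gripper opens to 85 mm and grips with 20 to 120 N. Pads are 22 mm wide; open, the fingers measure 114 mm over their backs; the gripper's body (76 mm by 85 mm) begins 54 mm behind the grasp point. The pads swing forward as they close: fully open they stand 13 mm farther back than shut.
Start: joints at [1.244, 0.417, -0.01, 1.614, 0.005, 1.111, -0.053], TCP at [0.176, -0.6, 0.245] pointing down, gripper open.
Joint ranges: [-2.81, 2.81], [-0.39, 2.02], [-1.27, 1.25], [0.06, 2.57], [-1.19, 4.33], [0.19, 2], [-2.82, 2.82]. Speed limits (rad/s): [1.89, 1.89, 2.39, 2.39, 3.01, 3.01, 3.01].

INTERFACE

Orientations are given as a unit quaternion [x, y, z, w].
In Python, from rig import bot, fingers, solver, telemetry, eyes, workorder gives the robot as it stands. Calls block until the motion is done:
- bot.goto(position, orientation): joint-space move of the TCP to a pose.
- bot.movel(position, feed=0.15, rot=None): straight line of the TCP; rot=None keeps the orientation; feed is the mean speed in m/s.
- bot.move_joints(angles): joint-space move.
- fingers.gripper_to(opening): finger opening in m; the grip force is fixed at half the most; returns when the fingers have stopped.
- bot.wait(seconds).
- solver.solve_ik(position, orientation): joint angles nearest the present ones, or None.
- telemetry.get_state(): the state.
- eyes.read_camera(name): name is "side" or "top" or "wrist"; returns (picture, depth): 480x640x3 uint8, red, green, blue; 480x640 float32, m along the optical axis (not along the pixel's ray), 0 where there is no reading.
- eyes.camera_model(name): a dict with "intrinsics" (3x3 intrinsics, pixels), "distortion" ([k1, k2, p1, p2, k3] as OpenCV has them; the pictures are not rectified), "rvec" (rotation vector, rad) and "tvec" (3), from world to camera coordinates, as OpenCV has them; the wrist camera has in their place "mount" (4x4, takes a point from camera to tool coordinates, whose origin is the TCP and whose axes are the flange's). Camera axes: x right, y down, z forward; pixel columns grow to the right and rows downward; lengths in m; the calibration is good to about 2 mm. A picture is of the moment at which its call begins: read the wrist's pose just before it. camera_model takes no time and is no camera call.
A pose or a line that the arm cannot do raises bot.Unreachable and nothing moves.
- workorder.job_done(): hands the job in; it is judged then, once.
The state is a dict: "time": time; "qpos": joint angles; "joint_velocities": joint speeds; "joint_torque": joint torques, N m; "tool_pos": TCP position; "eef_rot": TCP orientation; "ft_force": force on the tool from outside, world axes, zero at the start; "ft_torque": the same for the moment, N m; "width": finger opening in m; "grip_force": force on a finger pad.
Only numpy, scipy, OpenCV 4.12 (cv2) and the standard library are available. Lean on these libraries where they do the work, as an engineer would, in place of code of your own. Each camera call takes 0.05 s, during which the arm holds its last target. There are 200 camera calls.

TASK

Roll the loose round aluminium bar over the bench by pushing its side, up the ramp of the steel V-block, until it drops into the groove. Then push it endways along the groove until its end rests against the block's stop plate, and leave it lying there. Push it with the fingers and never pick it up, and do not disturb the other things lying around.

Things in the scene. Friction and masses are not known exactly. Their poses are not given: they have to be found in the camera images.
- shaft: Loose plain round aluminium bar, 36 mm diameter, 120 mm long, about 0.33 kg, smooth, oily (friction 0.3). Origin: its centre, on the axis; own y axis along the bar, x and z turn as it rolls. Lies on the bench before the ramp, within 8 degrees of parallel to the V-groove. Rolls easily: it can run ahead of the finger, and rolls back down the ramp if left there. Pushed much above half height it jams.
- v_block: Grey steel V-block with ramp, fixed to the bench. Origin at bench height under the groove's bottom, half-way along it. x: level, the way the bar must roll in; y: along the groove; z up. 120-degree groove: bottom 1.5 mm high at x = 0, near flank up to 8 mm at x = -11 mm, far flank to 14 mm at x = 22 mm; then an upright fence to x = 38 mm, 40 mm high. All run y = -80 to 80 mm.
- ramp_foot (a point): Middle of the ramp's lower edge, on the bench, at x = -62 mm, y = 0 of the V-block; axes as the V-block's. From here the ramp rises over 45 mm to 8 mm, then a flat lip 6 mm wide and 8 mm high leads to the groove. The ramp is 160 mm wide.
- stop_face (a point): Middle of the stop plate's face that the bar's end must touch, 22 mm high, at x = 0, y = 80 mm of the V-block; axes as the V-block's. The plate is 12 mm thick, 40 mm high, reaches from x = -12 to 38 mm and closes the +y end of the groove; the -y end is open. A bar in the groove has its axis over the groove's bottom, 22 mm above the bench; at the stop its centre is at y = 20 mm of the V-block.
- tape: Roll of black tape lying flat, 62 mm across, 19 mm high, loose; origin at the centre of its underside. Leave alone.
- keys: Folding hex key set, red and black, 28x95x23 mm, loose on the bench; origin at the centre of its underside. Leave alone.
- cutters: Small cutters with yellow handles, 36x109x10 mm, loose on the edge of the green-blue mat (2 mm thick) to the left of the block; origin at the centre of the underside. Leave alone.

How it is judged:
On the way, in this order (a step that is already met when the one before it is completed fails the run):
1. the bar has rolled (turned about its own axis by about half a turn or more) (angle between shaft's own z axis and vertical above 2.2 rad).
2. the bar lies in the V-groove (x of shaft in the frame of v_block between -0.004 and 0.004 m and z of shaft in the frame of v_block below 0.0245 m and angle between the y axis of shaft and the y axis of v_block, either way round below 0.06 rad), for 0.2 s.
At the end, for the whole second after the job is handed in: The bar lies at rest in the V-groove (axis within 4 mm of the groove's middle, down on both flanks, parallel to the groove within 0.06 rad) with its end against the stop plate (gap under 4 mm) (all of step 2 and y of shaft in the frame of v_block between 0.016 and 0.024 m and linear speed of shaft below 0.01 m/s); the robot touches nothing.
It fails at once if the bar is lifted (its centre above 45 mm; rolling in needs 26 mm) (height (world z) of shaft above 0.045 m).
It fails at once if bystander tape is moved by more than 15 mm (distance of tape from where it was at the start of the episode above 0.015 m).
It fails at once if bystander keys is moved by more than 15 mm (distance of keys from where it was at the start of the episode above 0.015 m).
It fails at once if bystander cutters is moved by more than 15 mm (distance of cutters from where it was at the start of the episode above 0.015 m).
It also fails if it takes over 48 s, if anything falls off the work surface, if the arm or the gripper's body presses on something with over 40 N, if the wrist force passes 120 N, or if a joint passes its speed limit or range.

## Working session

There is one attempt and no reset: what is moved stays moved. The work goes in short steps, each a Python script; the robot and the scene stay as the last script left them, time stands still between calls to the robot, and variables do not carry over. Pictures are saved under pics/ and viewed, at most 10 in all, crops included, and the job is handed in when it is done.

```bash
ls; mkdir -p pics; python3 - <<'E'
from rig import bot,fingers,solver,telemetry,eyes
import cv2,numpy as np
for n in("top","side"):
    p,d=eyes.read_camera(n); cv2.imwrite(f"pics/{n}0.png",p[...,::-1]); np.save(f"pics/{n}0d.npy",d)
    m=eyes.camera_model(n); print(n,m)
s=telemetry.get_state(); print(s)
E
```

```text
pics
top {'intrinsics': array([[523.43349301,   0.        , 318.30197154],
       [  0.        , 523.43349301, 237.06144633],
       [  0.        ,   0.        ,   1.        ]]), 'distortion': array([-0.15154921,  0.        ,  0.        ,  0.        ,  0.        ]), 'rvec': array([ 2.14830543, -2.21292706,  0.07477927]), 'tvec': array([0.27854242, 0.5474968 , 0.88203011])}
side {'intrinsics': array([[522.62221908,   0.        , 328.73777326],
       [  0.        , 522.62221908, 249.18727301],
       [  0.        ,   0.        ,   1.        ]]), 'distortion': array([-0.14455269,  0.        ,  0.        ,  0.        ,  0.        ]), 'rvec': array([ 0.24145531, -2.57719967,  1.56899869]), 'tvec': array([ 0.59302525, -0.02887912,  1.05012987])}
{'time': 0.1, 'qpos': array([ 1.24349664,  0.41793024, -0.01029736,  1.614088  ,  0.00471274,
        1.11073231, -0.05299114]), 'joint_velocities': array([-3.31639961e-04, -3.09031356e-03, -2.82772494e-04, -3.10309743e-03,
        2.19575114e-05,  1.38808270e-03, -7.58561181e-04]), 'joint_torque': array([ 1.99996553e-03, -8.65814352e+01,  6.81169778e-01, -4.35633302e+01,
        1.92969153e-02,  4.95567583e-03, -1.43835757e-05]), 'tool_pos': array([ 0.17610577, -0.5993684 ,  0.24472382]), 'eef_rot': array([ 9.89805793e-01,  1.42422506e-01, -1.30478137e-04, -5.52111588e-04]), 'ft_force': array([-0.06943898, -0.15272433, -0.3016347 ]), 'ft_torque': array([-0.03856114,  0.0070286 ,  0.00992856]), 'grip_force': 0.0, 'width': 0.08550053567968087}
```

View pics/top0.png

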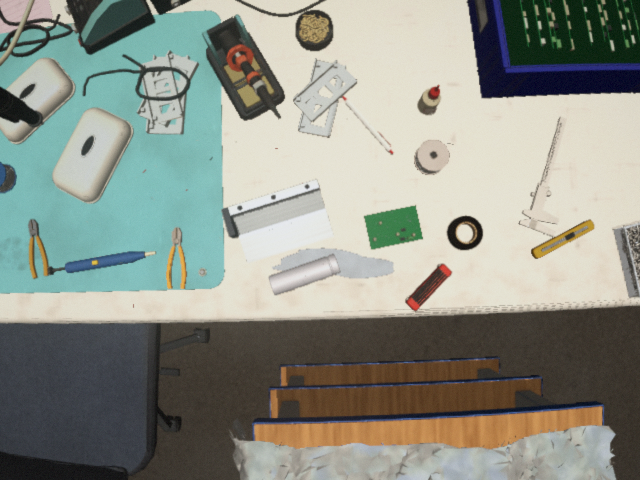

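View pics/side0.png

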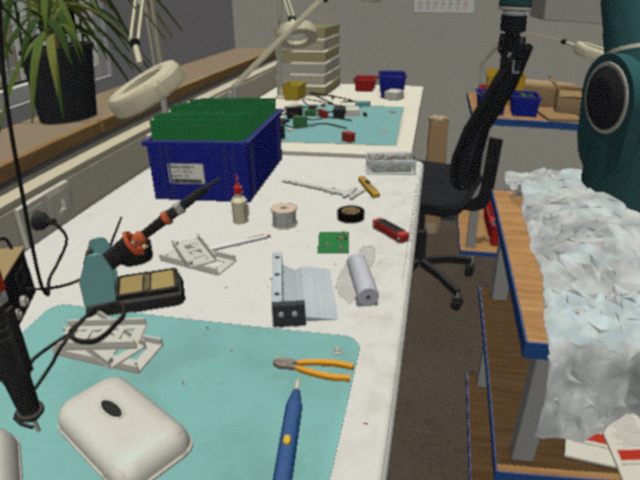

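The top view shows the V-block at (222–330, 180–262), with its fence up and the dark stop plate at the left end (229,222). The bar runs (273,285)–(338,263), with the keys at (428,286), tape at (465,232) and cutters at (177,258). The side view agrees.

```bash
cat >h.py <<'E'
import numpy as np,cv2
def cloud(d,m,roi,T=None):
    u0,u1,v0,v1=roi; u,v=np.meshgrid(np.arange(u0,u1),np.arange(v0,v1)); z=d[v0:v1,u0:u1].ravel()
    n=cv2.undistortPoints(np.stack([u.ravel(),v.ravel()],1).astype(float)[:,None],m["intrinsics"],m["distortion"])[:,0]
    P=np.c_[n*z[:,None],z]
    if T is None:
        R=cv2.Rodrigues(m["rvec"])[0]; W=(P-m["tvec"])@R
    else: W=P@T[:3,:3].T+T[:3,3]
    W[z==0]=np.nan
    return W,np.c_[u.ravel(),v.ravel()]
E
python3 - <<'E'
from h import *
from rig import eyes
m=eyes.camera_model("top"); d=np.load("pics/top0d.npy")
W,_=cloud(d,m,(200,500,160,305))
z=W[:,2]; H=z.reshape(145,300)
im=np.clip(np.nan_to_num(H)*1000*5+20,0,255).astype(np.uint8)
cv2.imwrite("pics/hm.png",cv2.resize(im,(750,362),interpolation=0))
print("bench z",np.nanmedian(z))
lab=cv2.connectedComponentsWithStats((np.nan_to_num(H)>0.008+np.nanmedian(z)).astype(np.uint8))
for i in range(1,lab[0]):
    k=(lab[1]==i).ravel()
    if k.sum()<80: continue
    r=cv2.minAreaRect(W[k,:2].astype(np.float32)*1000)
    print(k.sum(),lab[2][i],"z95",np.nanpercentile(z[k],[50,95]),r, cv2.boxPoints(r).round().tolist())
k=(z>0.034)&(W[:,0]>.5); 
r=cv2.minAreaRect(W[k,:2].astype(np.float32)*1000);print("hi",k.sum(),r,cv2.boxPoints(r).round().tolist())
E
```

```text
bench z 0.0014536141601722945
308 [216   0  33  13 308] z95 [0.03903541 0.04141035] ((674.0277709960938, 60.693668365478516), (52.20286560058594, 20.807889938354492), 82.94876861572266) [[660.0, 36.0], [681.0, 34.0], [688.0, 85.0], [667.0, 88.0]]
1842 [  21   20  101   58 1842] z95 [0.03906184 0.04284909] ((607.8190307617188, 340.176025390625), (50.29685974121094, 175.3389434814453), 17.132627487182617) [[558.0, 417.0], [610.0, 249.0], [658.0, 264.0], [606.0, 431.0]]
657 [248  56  35  34 657] z95 [0.01880774 0.02146724] ((556.1536865234375, 4.31397819519043), (58.24610900878906, 59.30366516113281), 0.3621973395347595) [[527.0, 34.0], [527.0, -26.0], [585.0, -25.0], [585.0, 34.0]]
1424 [  69   94   72   41 1424] z95 [0.0335316  0.03764526] ((492.2017517089844, 288.3332214355469), (35.933937072753906, 120.00938415527344), 16.764423370361328) [[458.0, 341.0], [492.0, 226.0], [527.0, 236.0], [492.0, 351.0]]
744 [205 103  47  42 744] z95 [0.02116439 0.02473109] ((464.5138244628906, 73.29533386230469), (26.60003089904785, 96.16398620605469), 43.513816833496094) [[422.0, 99.0], [488.0, 29.0], [507.0, 48.0], [441.0, 117.0]]
hi 1550 ((581.316650390625, 220.7581787109375), (154.83937072753906, 401.0687561035156), 9.225019454956055) [[473.0, 406.0], [537.0, 10.0], [690.0, 35.0], [626.0, 431.0]]
```

View pics/hm.png

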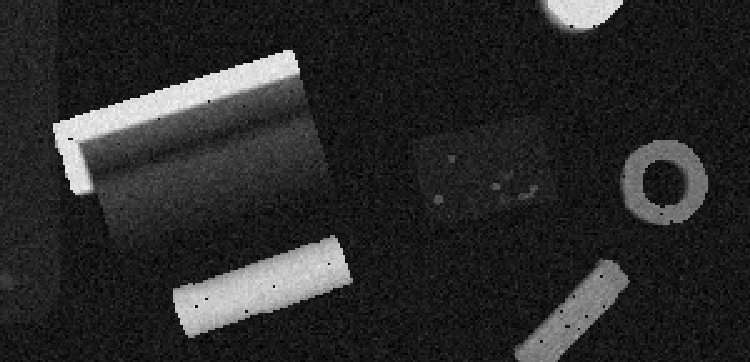

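The height map gives the block's origin at about (0.597, 0.331) with a yaw of 17.1°. The bar is at block (-113, -9.5) mm, nearly parallel to the groove, and sizes and heights match the spec. I'll push with both fingers spread along the bar, after feeling for the bench with the fingertips.

```bash
cat >>h.py <<'E'
th=np.radians(17.0); O=np.array([.5971,.3306,0]); ex=np.array([np.cos(th),np.sin(th),0]); ey=np.array([-np.sin(th),np.cos(th),0])
def w(x,y,z): return O+x*ex+y*ey+np.array([0,0,z])
from scipy.spatial.transform import Rotation as Ro
Q=Ro.from_matrix(np.c_[ex,-ey,[0,0,-1]]).as_quat()
def blk(p): p=np.asarray(p)-O; return np.array([p@ex,p@ey,p[2]])
E
python3 - <<'E'
from h import *
from rig import bot,fingers,solver,telemetry,eyes
S=telemetry.get_state
print(S()["qpos"],solver.solve_ik(w(-.156,-.0095,.12),Q))
fingers.gripper_to(.075)
bot.goto(w(-.156,-.0095,.12),Q)
print(S()["time"],S()["qpos"],S()["ft_force"])
bot.movel(w(-.156,-.0095,.034),feed=.1)
f0=S()["ft_force"][2]; z=.034
while z>.004:
    z-=.001; bot.movel(w(-.156,-.0095,z),feed=.02)
    if S()["ft_force"][2]-f0>3: break
s=S(); print(s["time"],z,blk(s["tool_pos"]),s["ft_force"],f0,s["width"])
p,_=eyes.read_camera("wrist"); cv2.imwrite("pics/w1.png",p[...,::-1])
p,_=eyes.read_camera("top"); cv2.imwrite("pics/t1.png",p[...,::-1][150:330,180:450].repeat(2,0).repeat(2,1))
E
```

```text
[ 1.24349664  0.41793024 -0.01029736  1.614088    0.00471274  1.11073231
 -0.05299114] [ 0.13796488  0.60293466 -0.95804182  1.93562186  0.6175982   0.92911584
 -2.40237294]
3.6 [ 0.13860461  0.60285847 -0.95748565  1.93548264  0.6175678   0.92916962
 -2.40210368] [0.03312169 0.0050555  0.92474734]
12.1083 0.003999999999999979 [-0.15592657 -0.00941419  0.00471105] [-4.80473437 -4.77791169 20.19687112] -0.3393539638437955 0.07507654776133182
```

View pics/w1.png

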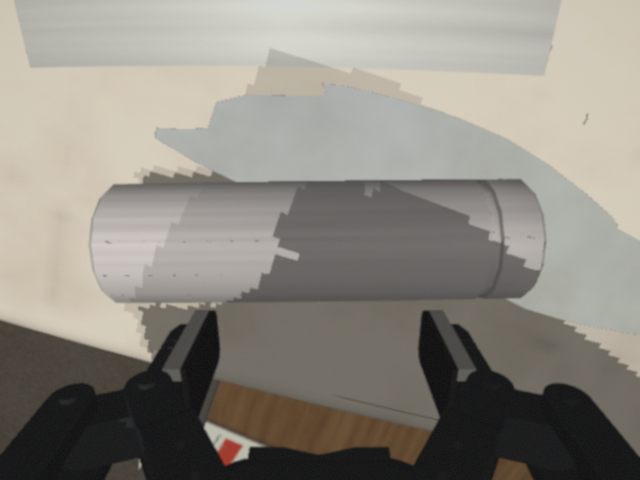

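The wrist view shows the bar level at (95–545, 180–300), centred between the two fingertips at (200,330) and (440,330). The bench was felt at a TCP height of about 5 mm. Next is the rolling push.

```bash
cat >>h.py <<'E'
def look(eyes,telemetry,name,roi=(60,580,0,300)):
    s=telemetry.get_state(); p,d=eyes.read_camera("wrist"); cv2.imwrite(name,p[...,::-1])
    m=eyes.camera_model("wrist"); T=np.eye(4); T[:3,:3]=Ro.from_quat(s["eef_rot"]).as_matrix(); T[:3,3]=s["tool_pos"]
    W,_=cloud(d,m,roi,T@m["mount"]); return (W-O)@np.c_[ex,ey,[0,0,1]]
E
python3 - <<'E'
from h import *
from rig import bot,fingers,solver,telemetry,eyes
S=telemetry.get_state
bot.movel(w(-.156,-.0095,.013),feed=.05)
for x,z in((-.12,.013),(-.075,.014),(-.050,.017),(-.034,.019)):
    bot.movel(w(x,-.0095,z),feed=.03)
    s=S(); print(s["time"],blk(s["tool_pos"]),s["ft_force"])
B=look(eyes,telemetry,"pics/w2.png")
# profile of heights along x, near y=-0.01
k=abs(B[:,1]+.01)<.03
for x in np.arange(-.06,.045,.006):
    q=k&(abs(B[:,0]-x)<.003); print(round(x,3),q.sum(),np.round(np.nanmedian(B[q,2]),4) if q.any() else "")
E
```

```text
13.8917 [-0.12014386 -0.00952499  0.01299522] [0.82488121 0.338025   0.64887859]
15.5417 [-0.0749996  -0.00954448  0.01401786] [-0.36780913 -1.0012547   0.29608307]
16.5333 [-0.05008084 -0.00950825  0.0169669 ] [-0.08039162  0.61908168 -0.46236011]
17.2167 [-0.034112   -0.00948635  0.01889438] [-0.0413027   0.00741638  0.93292023]
-0.06 0 
-0.054 0 
-0.048 0 
-0.042 0 
-0.036 0 
-0.03 0 
-0.024 0 
-0.018 0 
-0.012 0 
-0.006 2507 0.0394
-0.0 4117 0.0394
0.006 4944 0.0376
0.012 6018 0.0323
0.018 1572 0.0283
0.024 4880 0.0397
0.03 5157 0.0397
0.036 7192 0.0289
0.042 3097 -0.0004
```

View pics/w2.png

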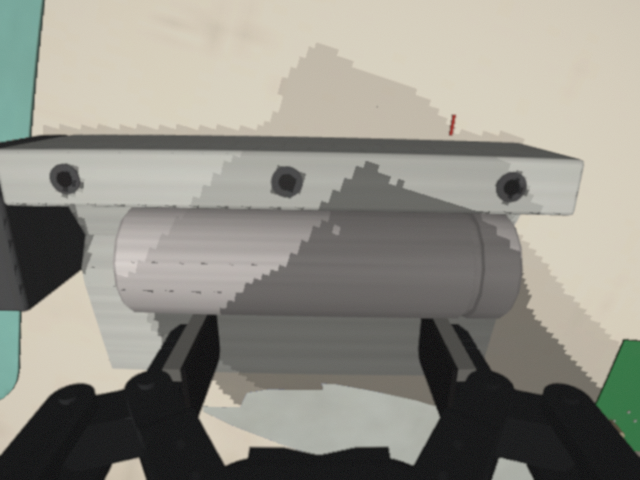

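The wrist view shows the bar seated in the groove at (115–520, 208–315), in front of the fence. The stop plate is at the left and the bar's top is about 39.5 mm high, as expected. Next I'll move to its open end with the gripper closed.

```bash
python3 - <<'E'
from h import *
from rig import bot,fingers,solver,telemetry,eyes
S=telemetry.get_state
bot.movel(w(-.055,-.0095,.021),feed=.05)
bot.movel(w(-.055,-.0095,.12),feed=.15)
B=look(eyes,telemetry,"pics/w3.png",(0,640,0,300))
k=(abs(B[:,0])<.006)&(B[:,2]>.034)&(B[:,2]<.045)&(B[:,1]<.078)
y=B[k,1]; print(np.percentile(y,[.3,1,99,99.7])); e=np.percentile(y,.7)
k2=(B[:,0]<.045)&(B[:,2]>.034)&(B[:,0]>.028); print("fence y",np.percentile(B[k2,1],[.5,99.5]),"x",np.percentile(B[(B[:,2]>.036)&(abs(B[:,1])<.05)&(B[:,0]>.016),0],[1,99]))
fingers.gripper_to(0)
bot.movel(w(0,-.110,.12),feed=.2)
bot.movel(w(0,-.110,.033),feed=.12)
s=S(); print(s["time"],blk(s["tool_pos"]),s["ft_force"],s["width"],"end",e)
look(eyes,telemetry,"pics/w4.png")
p,_=eyes.read_camera("side"); cv2.imwrite("pics/s4.png",cv2.resize(p[230:350,230:430,::-1],None,fx=3,fy=3))
E
```

```text
[-0.0692645  -0.06814804  0.0485651   0.04959571]
fence y [-0.07991996  0.08903283] x [0.01958685 0.03607005]
21.0 [ 0.00038963 -0.10975734  0.03365082] [ 0.04951695 -0.46791314  0.89817947] -0.00026309462315969796 end -0.06853657585852263
```

View pics/w4.png

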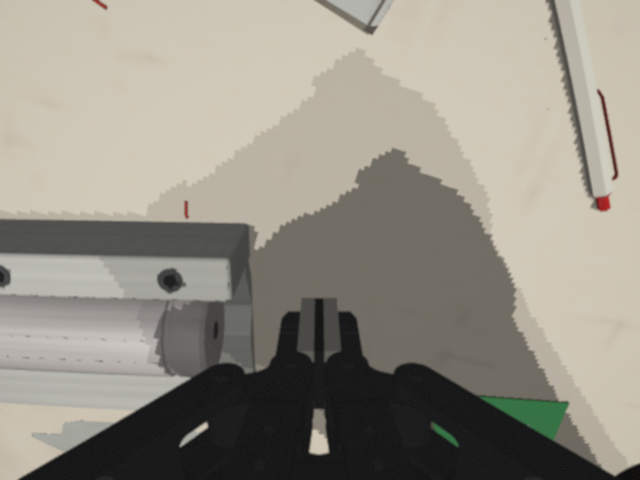

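The closed fingertips at (320,300) stand beyond the bar's open end (220,330) and in line with the groove. I'll push endways under force guard, since the bar's end has to travel about 29 mm.

```bash
python3 - <<'E'
from h import *
from rig import bot,fingers,solver,telemetry,eyes
S=telemetry.get_state
y=-.110; L=[]; f0=S()["ft_force"]@ey
while y<-.047:
    y+=.002 if y<-.062 else .001
    bot.movel(w(0,y,.033),feed=.025)
    f=S()["ft_force"]@ey-f0; L.append((round(y*1e3),round(float(f),1)))
    if f<-7: break
print(L); s=S(); print(s["time"],blk(s["tool_pos"]),s["ft_force"])
B=look(eyes,telemetry,"pics/w5.png",(0,640,0,300))
p,_=eyes.read_camera("side"); cv2.imwrite("pics/s5.png",cv2.resize(p[230:350,230:430,::-1],None,fx=3,fy=3))
E
```

```text
[(-108, -1.4), (-106, -1.6), (-104, -1.7), (-102, -1.7), (-100, -1.3), (-98, -1.5), (-96, -1.3), (-94, -0.6), (-92, -2.2), (-90, -2.1), (-88, -2.3), (-86, -1.1), (-84, -2.3), (-82, -1.3), (-80, -1.0), (-78, -2.2), (-76, -1.8), (-74, -1.6), (-72, -1.5), (-70, -1.6), (-68, -2.2), (-66, -1.3), (-64, -0.8), (-62, -1.3), (-61, -2.3), (-60, -3.1), (-59, -3.1), (-58, -1.7), (-57, -1.7), (-56, -2.2), (-55, -2.3), (-54, -3.7), (-53, -8.5)]
29.35 [ 8.60755950e-05 -5.39547319e-02  3.29817180e-02] [ 1.30725749 -6.89270993  2.93763705]
```

View pics/w5.png

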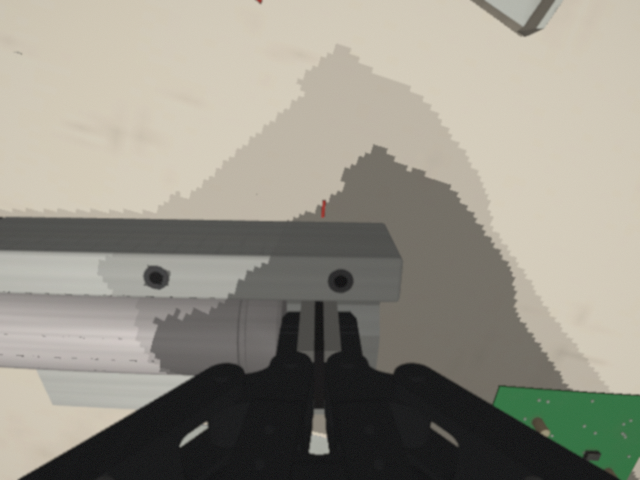

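The fingers at (285–355, 310) bear on the bar's end, and the force rose sharply at a TCP y of -54 mm. That is where contact with the stop plate was predicted (-54.5). I'll back off, lift and check the bar from above.

```bash
python3 - <<'E'
from h import *
from rig import bot,fingers,solver,telemetry,eyes
S=telemetry.get_state
bot.movel(w(0,-.075,.033),feed=.05)
bot.movel(w(0,-.075,.12),feed=.15)
bot.movel(w(-.055,.03,.13),feed=.2)
B=look(eyes,telemetry,"pics/w6.png",(0,640,0,330))
k=(abs(B[:,0])<.006)&(B[:,2]>.034)&(B[:,2]<.045)&(B[:,1]<.078)
print("bar y",np.percentile(B[k,1],[.7,99.3]),"top",np.percentile(B[k,2],[50,98]),S()["time"])
E
```

```text
bar y [-0.03986188  0.07700074] top [0.03922901 0.04077884] 31.5667
```

View pics/w6.png

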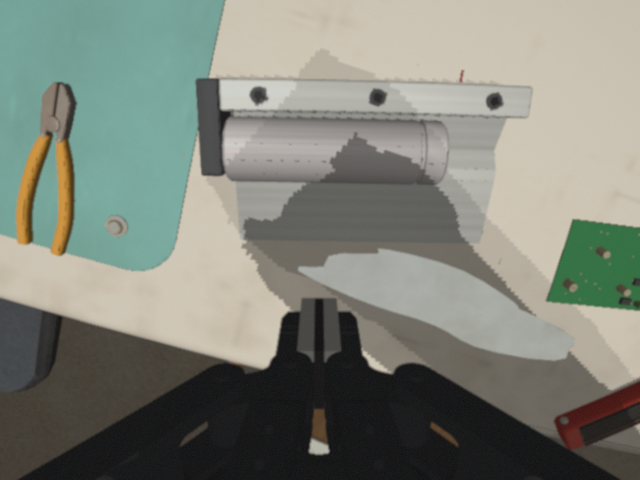

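The bar lies in the groove at (222–448, 120–182), and its left end meets the stop plate at (210–222). The free end measures -39.9 mm against the -40 mm expected, and the arm is clear.

```bash
python3 -c "
from rig import workorder; print(workorder.job_done())"
```

```text
the job is handed in; nothing more can be done
None
```

The bar was rolled into the V-groove, pushed up against the stop plate and left at rest there, and the job was handed in at about 32 s of the 48 s allowed; no verdict was returned.

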